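# Unfold the press crank and seat a pin header

## Task

A long pin header stands part-way into the holes of the circuit board in the small bench press. Swing the folded crank handle of the press's handwheel up until it stands upright, then wind the wheel clockwise until the foot has pushed the header fully down onto the board and you feel it come up firm (about 100 N on the foot; do not crank on against it, that cracks the board), and wind back until the foot stands a good 12 mm clear of the header. Work only with the crank: do not touch the board with the gripper, and leave the loose things round the press where they lie.

Things in the scene. Friction and masses are not known exactly. Their poses are not given: they have to be found in the camera images.
- press: grey C-frame bench press, fixed. Origin: on the table top, straight under the spindle axis. Its base reaches from x -58 to +118 mm and y -73 to +73 mm; the column stands at the +x (rear) side. Its arm ends at z 151 mm; the handwheel is the highest part
- wheel_centre (a point): centre of the handwheel, on the vertical spindle axis, at mid-height of the rim (168 mm above the table). Rim: ring of 68 mm mean radius, 14 mm thick bar, three 10 mm spokes (one lies under the folded handle). The spindle, 16 mm thick, sticks up through the hub to at most 36 mm above this point
- wheel (a joint): turn of the handwheel, rad; grows clockwise seen from above and lowers the foot by 5.73 mm a rad (36 mm a turn). Starts between 0.4 and 2.4. It takes 0.08 N m to turn free (1.2 N at the handle) and stays where it is left; foot force adds 0.00573 N m per newton: 100 N is 8 to 10 N at the handle, a firm seat; above 180 N (15 N at the handle) the board cracks; 80 N or more is needed
- handle_pivot (a point): pivot of the folding handle: on the rim, 68 mm from the spindle axis, 14 mm above wheel_centre; goes round with the wheel. The pivot pin is level and tangential to the rim
- grip_mid (a point): middle of the round handle grip, on its axis, 34 mm from handle_pivot. Black sleeve 16.5 mm thick, 38 mm long (11 to 49 mm from the pivot); it spins freely on the handle, so the handle can be carried round without turning the gripper. Folded, the handle lies level, pointing from the pivot to the spindle axis; upright it points straight up from the pivot, 68 mm from the axis
- crank_handle (a joint): angle of the folding handle, rad: 0 folded flat inward over the wheel, 1.57 upright; its stop is at 1.62. Stiff hinge: takes 0.08 N m (2.4 N at mid grip) and stays where it is left. Counts as unfolded above 1.35
- ram: press spindle with its round tool holder, 25 mm across; origin in the middle of the holder's underside, z up; moves straight up and down. Under it sits a steel pressing foot, 14 x 58 mm, an exchangeable tool whose shank is clamped in by hand: the foot's underside lies 8 to 15 mm below this origin, differently every time and not measured, so where it meets the header must be felt
- board: green circuit board, 80 x 120 x 2 mm, loose in the press's nest; its top is 4 mm above its origin, z up. It carries the black pin header, 9.5 x 52 mm and 12 mm high, under the foot, standing 3.5 to 5 mm proud. The header slides down under 35 N of foot force (4 N at the turning handle) until it sits on the board; there the force climbs steeply
- tester: loose handheld tester, 142 x 65 x 30 mm, left of the press: leave it alone
- tweezers: loose tweezers, 128 mm long, right of the press: leave them alone
- usb_stick: loose usb stick, 56 mm long, in front of the press: leave it alone
- tape_yellow: loose roll of tape, 99 mm across, 45 mm high, right of the press: leave it alone
There are look-alikes about, which are no part of the job. What is shaped like the board but blue is not meant.

How it is judged (in metres and radians):
On the way, in this order (a step that is already met when the one before it is completed fails the run):
1. the crank handle stands unfolded (over 1.35 rad) (value of joint crank_handle above 1.35 rad), for 0.2 s.
2. the header is down on the board (within 0.7 mm) and the foot presses it firmly home, with at least 80 N (z of header_c0 in the frame of board below 0.0107 m and contact force between ram and board above 80 N), for 0.1 s.
3. the foot is wound back: the ram's origin at least 35 mm above the board's origin, so the foot is 4 to 11 mm or more clear of the header, as its reach may be (z of ram in the frame of board above 0.035 m), for 0.2 s.
At the end, for the whole second after the job is handed in: The header sits down on the board (within 0.7 mm), the board lies flat in its nest with the header under the foot (within 6 mm, 0.05 rad), the ram is wound back (its origin at least 35 mm above the board's origin) and the wheel is at rest. The handle may stay upright (z of header_c0 in the frame of board below 0.0107 m and z of ram in the frame of board above 0.035 m and horizontal distance between header_c0 and ram below 0.006 m and angle between board's own z axis and vertical below 0.05 rad and velocity of joint wheel between -0.05 and 0.05 rad/s); the robot touches nothing.
It fails at once if the foot pressed on the header with more than 180 N (contact force between ram and board above 180 N).
It fails at once if the foot pressed on the header while the handle was not unfolded (contact force between ram and board above 5 N and value of joint crank_handle below 1.1 rad).
It fails at once if the gripper touched the board or the header (contact force between the fingers and board above 1 N).
It fails at once if a loose thing round the press was moved by more than 25 mm (distance of any of tester, tweezers, usb_stick, tape_yellow from where it was at the start of the episode above 0.025 m).
It also fails if it takes over 67 s, if anything falls off the work surface, if the arm or the gripper's body presses on something with over 40 N, if the wrist force passes 120 N, or if a joint passes its speed limit or range.

## Robot

A 7-joint arm with a two-finger parallel gripper is mounted at the origin on a cart in front of the work surface, level with it; the furniture and walls round the work are solid. World frame = base frame: x ahead of the robot, y to its left, z up, the work surface at z = 0. Lengths are in mm, angles in rad, forces in N, time in s.
With the tool pointing down it reaches from about 425 to 875 mm from the base axis. Payload 4.7 kg.
Tool frame: the origin (TCP) lies midway between the tips of the shut fingers; the grasp point (between the pads) lies 19 mm behind it (ctrl.grasp_offset is the distance from the TCP to the grasp point, in mm); z points along the fingers, y is the line along which they close (so a half turn about z gives the same grasp; the last joint's range is limited). The gripper opens to 87 mm and grips with 3 to 60 N. Pads are 19 mm wide; open, the fingers measure 117 mm over their backs; the gripper's body (75 mm by 190 mm) begins 51 mm behind the grasp point.
Start: joints at [-1.122, 0.321, -0.07, 1.45, 0.023, 1.371, -0.057], TCP at [273.828, 589.529, 222.587] pointing down, gripper open.
Joint ranges: [-2.86, 2.86], [-0.3, 2.09], [-1.38, 1.24], [0.06, 2.45], [-1.56, 4.7], [0.09, 2.05], [-2.69, 2.69]. Speed limits (rad/s): [2.57, 2.57, 3.14, 3.14, 3.14, 3.14, 3.14].

## Interface

Orientations are given as a unit quaternion [x, y, z, w].
In Python, from cell import ctrl gives the robot as it stands. The module is installed in compiled form; this text tells all that it offers.
- The arm moves only by the tool servo_tool, never from a script. Its argument "moves" is one flat list of numbers, 6 for each row, row after row: the shift along the tool's x, y, z in cm, then the turn, a rotation vector about the tool's x, y, z in rad. A call has exactly 8 rows; each row is the pose to reach, as a shift and turn from the pose commanded when the call began, along the tool's axes at that moment; what a row does not reach only later rows make up. A row lasts 1/8 s, in which the tool goes at most 62.5 mm and 10.7 degrees, less where a joint would pass 70% of its speed; a pose out of reach is approached as far as the arm can. A call with a gripper value outside its range is refused whole. "claw" is the finger opening in cm, from 0 to 8.7, set as the call begins (left out, the last holds). The fingers move at their own pace and stop on an object; the grip force is fixed at half the most. Time passes only in rows, so rows that repeat a pose let the fingers close, or fill a call up. It gives the time, the measured TCP pose, the force, the opening and the grip force at its end, in the units of the state.
- ctrl.get_obs(): the state, without advancing time (a new reading comes with each control period).
- ctrl.camera(name): name is "side" or "top"; returns a dict with "pixels" (400x640x3 uint8, red, green, blue), "z_map" (400x640 float32, mm along the optical axis (not along the pixel's ray), 0 where there is no reading), "intrinsics" (3x3 intrinsics, pixels), "rvec" (rotation vector, rad) and "tvec" (3), from world to camera coordinates, as OpenCV has them. Camera axes: x right, y down, z forward; pixel columns grow to the right and rows downward; lengths in mm; the calibration is good to about 2 mm. A picture is of the moment at which its call begins.
- ctrl.finish_job(): hands the job in; it is judged then, once.
Trained networks look in a picture, given as the dict that the camera call returned (one of the last four; its "shot" number tells which), for a name from the list of things; names that differ only in an ending like _2 or _b are one class to them, and where a whole thing is asked for, a point or a joint stands for the part that bears it (a point fixed in the world has none). Each returns a list of dicts, best first, with "conf" (0 to 1); they miss things now and then, are a little off and sometimes report something else, mostly with a low value. They report only what shows in the picture. A call takes as long as a camera call. They do not tell look-alikes from the thing itself.
- ctrl.find_in(picture, thing): "at" ([x, y, z] in mm, in world coordinates, good to about 4 mm: the middle of the surface that is visible of it).
- ctrl.trace(picture, thing): "pixels" (400x640 bool, what is visible of it).
- ctrl.tip_of(picture, thing): "at" ([x, y, z] in mm, in world coordinates, good to about 4 mm: a listed point, or the origin of a listed thing).
The state is a dict: "clock": time; "joint_positions": joint angles; "joint_vel": joint speeds; "tau": joint torques, N m; "ee_pos": TCP position; "tcp_rot": TCP orientation; "force": force on the tool from outside, world axes, zero at the start; "torque": the same for the moment, N m; "width": opening from 0.0 (shut) to 1.0 (fully open); "grip_force": force on a finger pad.
Only numpy, scipy, OpenCV 4.12 (cv2) and the standard library are available. Lean on these libraries where they do the work, as an engineer would, in place of code of your own. Each camera call takes 0.05 s, during which the arm holds its last target. There are 200 camera calls.

## Working session

There is one attempt and no reset: what is moved stays moved. The work goes in short steps, Python scripts to look and compute and a tool call to move; the robot and the scene stay as the last step left them, time stands still between calls to the robot, and variables do not carry over. Pictures are saved under pics/ and viewed, at most 10 in all, crops included, and the job is handed in when it is done.

Besides the shell and the picture viewer there is one more tool, called after ">>>" by a JSON object that holds its "api" and its "payload", one argument or row to a line. servo_tool: Moves the arm, as the interface text tells. Its arguments: {"type":"object","properties":{"moves":{"type":"array"},"claw":{"type":"number"}},"required":["moves"]}

```bash
mkdir -p pics; cat > h.py <<'E'
import numpy as np,cv2
from cell import ctrl
from scipy.spatial.transform import Rotation as R
def save(c,n): cv2.imwrite('pics/'+n,c['pixels'][:,:,::-1])
def px(c,p):
    q,_=cv2.projectPoints(np.array([p],float),np.array(c['rvec'],float),np.array(c['tvec'],float),np.array(c['intrinsics'],float),None); return q.ravel().round(0)
def world(c,mask):
    v,u=np.nonzero(mask&(c['z_map']>0)); z=c['z_map'][v,u]
    r=np.linalg.inv(c['intrinsics'])@np.vstack([u,v,np.ones_like(u)])*z
    return (cv2.Rodrigues(np.array(c['rvec'],float))[0].T@(r-np.array(c['tvec']).reshape(3,1))).T
E
python3 - <<'E'
from h import *
o=ctrl.get_obs();print({k:np.round(v,3) for k,v in o.items()}, R.from_quat(o['tcp_rot']).as_matrix().round(3), ctrl.grasp_offset)
P=[]
for n in('top','side'):
    c=ctrl.camera(n);save(c,n+'0.png')
    P.append(c['pixels'])
    print(n)
    for t in('wheel_centre','handle_pivot','grip_mid','press','ram','board'):
        for d in ctrl.tip_of(c,t)[:2]: print(t,np.round(d['at'],1),round(d['conf'],2),px(c,d['at']))
    for t in('tester','tweezers','usb_stick','tape_yellow'):
        for d in ctrl.find_in(c,t)[:1]: print(t,np.round(d['at'],0),round(d['conf'],2))
E
```

```text
{'clock': np.float64(0.0), 'joint_positions': array([-1.122,  0.322, -0.07 ,  1.452,  0.023,  1.371, -0.057]), 'joint_vel': array([-0.   ,  0.001,  0.001, -0.001, -0.   ,  0.   , -0.   ]), 'tau': array([-0.0000e+00, -4.9129e+01, -4.0400e-01, -3.1254e+01, -6.4000e-02,
        4.4000e-02,  0.0000e+00]), 'ee_pos': array([273.626, 588.983, 221.473]), 'tcp_rot': array([ 0.216,  0.976, -0.001, -0.   ]), 'force': array([-0.077, -0.18 ,  0.457]), 'torque': array([ 0.026, -0.039,  0.005]), 'grip_force': np.float64(0.0), 'width': np.float64(0.998)} [[-0.907  0.421 -0.001]
 [ 0.421  0.907 -0.002]
 [-0.    -0.002 -1.   ]] 18.700000000000003
top
wheel_centre [449.3 -87.7  -1.7] 0.72 [311. 229.]
wheel_centre [532.4 -84.6 165.2] 0.67 [313. 182.]
handle_pivot [595.3 -53.3 182.4] 0.75 [303. 150.]
grip_mid [563.6 -68.8 184.2] 0.62 [308. 165.]
press [529.5 -83.1  -2.3] 0.91 [313. 199.]
press [549.5 -78.7  26.4] 0.28 [312. 189.]
ram [536.6 -82.4  72. ] 0.38 [313. 190.]
ram [565.4 -69.4 184.1] 0.31 [308. 164.]
board [ 361.9 -207.9   -4.7] 0.94 [353. 270.]
board [348.2  33.3  -1.6] 0.71 [258. 263.]
tester [533.  58.  26.] 0.73
usb_stick [446. -90.   8.] 0.49
tape_yellow [ 542. -259.   43.] 0.59
side
wheel_centre [528.6 -85.1 169.6] 0.83 [349. 200.]
handle_pivot [593.9 -51.5 185.3] 0.77 [387. 212.]
grip_mid [561.7 -69.8 184.9] 0.55 [368. 205.]
press [534.  -83.3  -0.7] 0.91 [347. 239.]
ram [530.1 -81.8  66.9] 0.53 [348. 224.]
board [ 364.5 -208.8   -4.4] 0.67 [257. 214.]
board [555.5 -81.4  23.9] 0.65 [354. 241.]
tester [558.  52.  25.] 0.81
tweezers [ 548. -183.    7.] 0.63
tape_yellow [ 543. -254.   45.] 0.9
```

```bash
python3 - <<'E'
import cv2
a=cv2.imread('pics/top0.png')[90:310,200:440];b=cv2.imread('pics/side0.png')[100:320,240:480]
cv2.imwrite('pics/m.png',cv2.resize(cv2.hconcat([a,b]),(800,366)))
E
```

```text
(no output)
```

View pics/m.png

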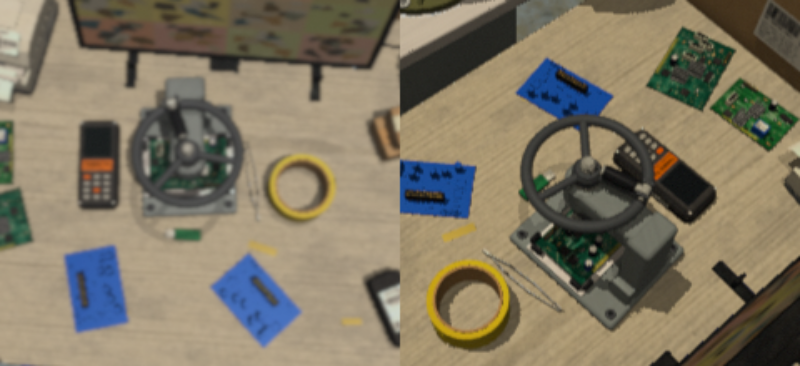

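View pics/side0.png

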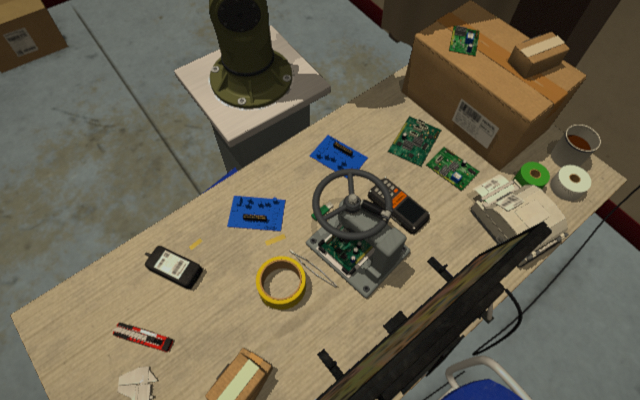

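The press wheel is at top px (313,182), with the folded handle pointing up-left towards the pivot at (303,150). The tape and tweezers are to the right, the tester to the left and a monitor behind. Next I'll refine the wheel centre from depth and check the monitor clearance.

```bash
python3 - <<'E'
from h import *
from scipy.optimize import least_squares
for n in('top','side'):
    c=ctrl.camera(n)
    W=world(c,np.ones((400,640),bool))
    d=np.hypot(W[:,0]-531,W[:,1]+84)
    m=(W[:,2]>160)&(W[:,2]<182)&(d>52)&(d<85)
    Q=W[m]
    f=least_squares(lambda p:np.hypot(Q[:,0]-p[0],Q[:,1]-p[1])-p[2],[531,-84,68],loss='soft_l1')
    print(n,m.sum(),f.x.round(1),'top z',np.percentile(Q[:,2],[50,90]).round(1))
    s=(W[:,2]>188)&(d<25); print('spindle',s.sum(),np.median(W[s],0).round(1) if s.any() else 0,W[s][:,2].max() if s.any() else 0)
    far=(W[:,2]>120)&(d>95)&(abs(W[:,1]+84)<250)&(W[:,0]>450)&(W[:,0]<1000)
    print('behind minx',W[far].min(0).round() if far.any() else 0, W[far].max(0).round() if far.any() else 0, far.sum())
    for t in('grip_mid',):
        k=ctrl.trace(c,t)
        if k:
            G=world(c,k[0]['pixels']); print('grip',k[0]['conf'],len(G),np.median(G,0).round(1),G.min(0).round(),G.max(0).round())
    for t in('handle_pivot','grip_mid','wheel_centre','ram'):
        for e in ctrl.tip_of(c,t)[:2]: print(t,np.round(e['at'],1),round(e['conf'],2))
E
```

```text
top 1164 [531.1 -82.   67.5] top z [173.1 175.5]
spindle 50 [535.4 -78.5 189.9] 192.96954500664677
behind minx [ 619. -334.  120.] [816. 129. 239.] 8461
grip 0.54 187 [568.1 -64.8 188.8] [545. -78. 145.] [597. -48. 195.]
handle_pivot [594.4 -55.2 181.2] 0.71
grip_mid [564.8 -71.1 183.6] 0.67
grip_mid [592.4 -53.4 179.4] 0.27
wheel_centre [534.3 -83.1 166.1] 0.81
wheel_centre [593.8 -53.  179.7] 0.39
ram [534.3 -83.1 169. ] 0.62
ram [532.9 -83.1  71.6] 0.4
side 1578 [537.5 -86.   67.6] top z [172.7 174.9]
spindle 56 [537.5 -83.5 190. ] 193.01335070868595
behind minx [ 618. -306.  120.] [836. 126. 239.] 9037
grip 0.8 282 [574.3 -67.4 188.1] [489. -82.  -1.] [602.  26. 195.]
handle_pivot [594.  -49.6 185.7] 0.73
handle_pivot [537.3  55.   -3.7] 0.57
grip_mid [559.8 -66.9 183.5] 0.75
wheel_centre [529.  -81.7 168.3] 0.84
ram [530.6 -82.4  66.8] 0.61
```

```bash
python3 - <<'E'
from h import *
c=ctrl.camera('top')
W=world(c,np.ones((400,640),bool))
for y in range(-250,120,50):
    for z0 in(160,200,225):
        s=(W[:,2]>z0)&(abs(W[:,1]-y)<25)&(W[:,0]>605)&(W[:,0]<950)
        if s.any(): print(y,z0,W[s].min(0).round()[0],W[s][:,2].max().round())
th=np.deg2rad(25.5);
# target tool: z down, y along -(tangent)
t=np.array([np.sin(th),-np.cos(th),0]); z=np.array([0,0,-1.]); M=np.c_[np.cross(t,z),t,z]
o=ctrl.get_obs(); A=R.from_quat(o['tcp_rot']).as_matrix(); p=o['ee_pos']
print(M.round(3)); print('rotvec tool',R.from_matrix(A.T@M).as_rotvec().round(3))
for q in([562.2,-68.7,260],[562.2,-68.7,168]): print((A.T@(np.array(q)-p)/10).round(2))
E
```

```text
-250 160 778.0 238.0
-250 200 785.0 238.0
-250 225 786.0 238.0
-200 160 776.0 238.0
-200 200 783.0 238.0
-200 225 784.0 238.0
-150 160 773.0 238.0
-150 200 781.0 238.0
-150 225 781.0 238.0
-100 160 605.0 238.0
-100 200 778.0 238.0
-100 225 779.0 238.0
-50 160 768.0 237.0
-50 200 775.0 237.0
-50 225 775.0 237.0
0 160 765.0 237.0
0 200 773.0 237.0
0 225 773.0 237.0
50 160 763.0 237.0
50 200 770.0 237.0
50 225 771.0 237.0
100 160 757.0 239.0
100 200 765.0 239.0
100 225 768.0 239.0
[[ 0.903  0.431  0.   ]
 [ 0.431 -0.903  0.   ]
 [ 0.     0.    -1.   ]]
rotvec tool [ 0.    -0.     2.262]
[-53.88 -47.55  -3.74]
[-53.88 -47.55   5.46]
```

>>> {"api": "servo_tool", "payload": {
  "moves": [-4.5, -4, -0.3, 0, 0, 0.18, -9, -8, -0.6, 0, 0, 0.36, -13.5, -12, -0.9, 0, 0, 0.54, -18, -16, -1.2, 0, 0, 0.72, -22.5, -20, -1.5, 0, 0, 0.9, -27, -24, -1.8, 0, 0, 1.08, -31.5, -28, -2.1, 0, 0, 1.26, -36, -32, -2.4, 0, 0, 1.44],
  "claw": 6.0
}}

```text
clock: 2.75
ee_pos: [466.2, 145.8, 247.1]
tcp_rot: [0.808, 0.59, 0.001, -0.0]
force: [1.8, -0.2, -0.3]
width: 0.688
grip_force: 0.0
```

```bash
cat > g.py <<'E'
from h import *
import sys
th=np.deg2rad(25.5);t=np.array([np.sin(th),-np.cos(th),0]); z=np.array([0,0,-1.]); M=np.c_[np.cross(t,z),t,z]
def rel(q):
    o=ctrl.get_obs(); A=R.from_quat(o['tcp_rot']).as_matrix()
    print('t',o['clock'].round(2),'p',o['ee_pos'].round(1),'f',o['force'].round(1),'rv',R.from_matrix(A.T@M).as_rotvec().round(3),'d',(A.T@(np.array(q)-o['ee_pos'])/10).round(2), 'q7',o['joint_positions'][6].round(2))
E
python3 -c "
from g import *
rel([562.2,-68.7,260])"
```

```text
Traceback (most recent call last):
  File "g.py", line 6, in rel
    print('t',o['clock'].round(2),'p',o['ee_pos'].round(1),'f',o['force'].round(1),'rv',R.from_matrix(A.T@M).as_rotvec().round(3),'d',(A.T@(np.array(q)-o['ee_pos'])/10).round(2), 'q7',o['joint_positions'][6].round(2))
              ^^^^^^^^^^^^^^^^
AttributeError: 'float' object has no attribute 'round'
```

```bash
sed -i "s/o\['clock'\].round(2)/round(float(o['clock']),2)/;s/o\['joint_positions'\]\[6\].round(2)/np.round(o['joint_positions'][6],2)/" g.py
python3 -c "
from g import *
rel([562.2,-68.7,260])"
```

```text
t 2.75 p [466.2 145.8 247.1] f [ 1.8 -0.2 -0.3] rv [ 0.    -0.001  0.816] d [-17.5   15.69  -1.3 ] q7 -0.68
```

>>> {"api": "servo_tool", "payload": {
  "moves": [-4.3, 3.9, -0.3, 0, 0, 0.17, -8.7, 7.8, -0.6, 0, 0, 0.34, -13, 11.7, -1, 0, 0, 0.51, -17.5, 15.6, -1.3, 0, 0, 0.68, -17.5, 15.6, -1.3, 0, 0, 0.82, -17.5, 15.6, -1.3, 0, 0, 0.82, -17.5, 15.6, -1.3, 0, 0, 0.82, -17.5, 15.6, -1.3, 0, 0, 0.82]
}}

```text
clock: 3.75
ee_pos: [561.9, -64.9, 259.6]
tcp_rot: [0.975, 0.223, 0.0, -0.0]
force: [0.0, -0.5, -0.1]
width: 0.691
grip_force: 0.0
```

```bash
python3 - <<'E'
from g import *
rel([562.2,-68.7,260]);rel([562.2,-68.7,168])
c=ctrl.camera('side');save(c,'s1.png')
for t in('grip_mid','handle_pivot'):
    for e in ctrl.tip_of(c,t)[:1]: print(t,np.round(e['at'],1),round(e['conf'],2))
cv2.imwrite('pics/s1c.png',cv2.resize(c['pixels'][120:280,260:500,::-1],(720,480)))
E
```

```text
t 3.75 p [561.9 -64.9 259.6] f [ 0.  -0.5 -0.1] rv [-0.    -0.     0.005] d [-0.14  0.36 -0.04] q7 -0.98
t 3.75 p [561.9 -64.9 259.6] f [ 0.  -0.5 -0.1] rv [-0.    -0.     0.005] d [-0.15  0.36  9.16] q7 -0.98
grip_mid [559.5 -69.6 181.5] 0.56
handle_pivot [593.6 -53.  183.5] 0.43
```

View pics/s1c.png

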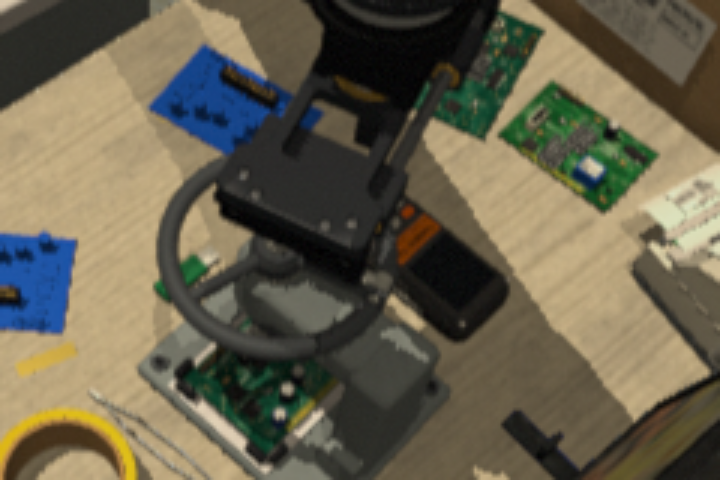

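>>> {"api": "servo_tool", "payload": {
  "moves": [-0.1, 0.35, 0, 0, 0, 0, -0.1, 0.35, 1, 0, 0, 0, -0.1, 0.35, 3, 0, 0, 0, -0.1, 0.35, 5, 0, 0, 0, -0.1, 0.35, 7, 0, 0, 0, -0.1, 0.35, 8.5, 0, 0, 0, -0.1, 0.35, 9.3, 0, 0, 0, -0.1, 0.35, 9.3, 0, 0, 0],
  "claw": 3.6
}}

```text
clock: 4.9
ee_pos: [562.4, -69.6, 166.1]
tcp_rot: [0.975, 0.222, -0.0, -0.0]
force: [0.1, -0.9, 0.0]
width: 0.414
grip_force: 0.0
```

>>> {"api": "servo_tool", "payload": {
  "moves": [0, 0, 0, 0, 0, 0, 0, 0, 0, 0, 0, 0, 0, 0, 0, 0, 0, 0, 0, 0, 0, 0, 0, 0, 0, 0, 0, 0, 0, 0, 0, 0, 0, 0, 0, 0, 0, 0, 0, 0, 0, 0, 0, 0, 0, 0, 0, 0],
  "claw": 0.8
}}

```text
clock: 5.9
ee_pos: [562.8, -69.4, 166.8]
tcp_rot: [0.975, 0.222, 0.0, -0.0]
force: [-0.4, 1.5, 2.4]
width: 0.177
grip_force: 30.0
```

```bash
python3 -c "
from g import *
rel([562.2,-68.7,166]);o=ctrl.get_obs();print(o['width']*87,o['grip_force'],o['torque'])"
```

```text
t 5.9 p [562.8 -69.4 166.8] f [-0.4  1.5  2.4] rv [-0.    -0.001  0.002] d [-0.03 -0.09  0.08] q7 -0.95
15.419812778672211 29.977014362812042 [ 0.28377205  0.20405989 -0.04621005]
```

>>> {"api": "servo_tool", "payload": {
  "moves": [0.07, 0, -0.68, 0, 0, 0, 0.27, 0, -1.32, 0, 0, 0, 0.6, 0, -1.92, 0, 0, 0, 1.03, 0, -2.44, 0, 0, 0, 1.56, 0, -2.86, 0, 0, 0, 2.17, 0, -3.17, 0, 0, 0, 2.76, 0, -3.34, 0, 0, 0, 3.23, 0, -3.4, 0, 0, 0]
}}

```text
clock: 6.9
ee_pos: [588.3, -58.7, 201.6]
tcp_rot: [0.975, 0.22, -0.004, 0.0]
force: [-11.5, -4.4, 3.8]
width: 0.179
grip_force: 29.9
```

```bash
python3 - <<'E'
from g import *
rel([562.2,-68.7,166]);o=ctrl.get_obs();print(o['width']*87,o['grip_force'],o['torque'])
c=ctrl.camera('side')
for t in('grip_mid','handle_pivot','wheel_centre'):
    for e in ctrl.tip_of(c,t)[:1]: print(t,np.round(e['at'],1),round(e['conf'],2))
cv2.imwrite('pics/s2c.png',cv2.resize(c['pixels'][120:280,260:500,::-1],(720,480)))
E
```

```text
t 6.9 p [588.3 -58.7 201.6] f [-11.5  -4.4   3.8] rv [-0.001  0.008 -0.001] d [-2.76 -0.21  3.59] q7 -0.96
15.578255585274634 29.94771020821645 [-1.06746564e+00  3.17242014e+00 -1.79405421e-04]
wheel_centre [529.6 -86.1 170.7] 0.95
```

View pics/s2c.png

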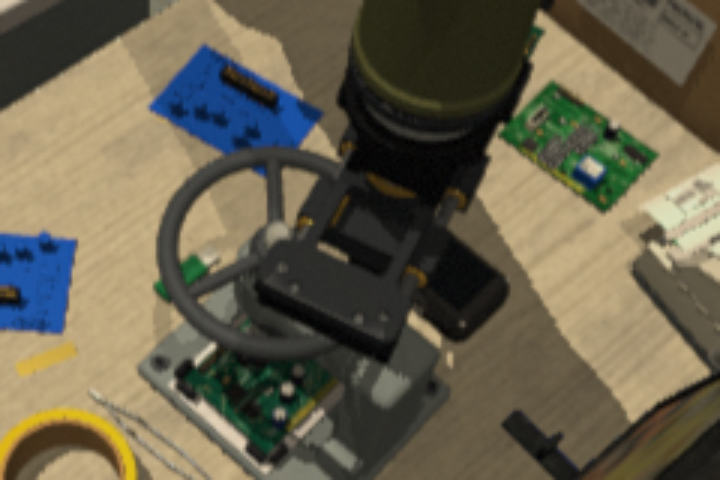

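>>> {"api": "servo_tool", "payload": {
  "moves": [0, 0, 0, 0, 0, 0, 0, 0, 0, 0, 0, 0, 0, 0, 0, 0, 0, 0, 0, 0, 0, 0, 0, 0, 0, 0, 0, 0, 0, 0, 0, 0, 0, 0, 0, 0, 0, 0, 0, 0, 0, 0, 0, 0, 0, 0, 0, 0]
}}

```text
clock: 8.1
ee_pos: [589.2, -58.4, 201.9]
tcp_rot: [0.975, 0.22, -0.003, 0.0]
force: [-10.2, -2.9, 1.6]
width: 0.178
grip_force: 30.0
```

```bash
python3 - <<'E'
from g import *
rel([562.2,-68.7,166]);o=ctrl.get_obs();print(o['width']*87,o['grip_force'],o['torque'])
c=ctrl.camera('top')
for t in('grip_mid','handle_pivot','wheel_centre'):
    for e in ctrl.tip_of(c,t)[:1]: print(t,np.round(e['at'],1),round(e['conf'],2))
E
```

```text
t 8.1 p [589.2 -58.4 201.9] f [-10.2  -2.9   1.6] rv [-0.001  0.006 -0.001] d [-2.86 -0.23  3.61] q7 -0.96
15.491090972971758 29.968019752996042 [-1.01464671  2.62293927 -0.02147504]
grip_mid [582.8 -63.6 213. ] 0.58
handle_pivot [596.4 -54.6 180.6] 0.56
wheel_centre [531.3 -85.  163.3] 0.67
```

>>> {"api": "servo_tool", "payload": {
  "moves": [0.1, 0, 0, 0, 0, 0, 0.2, 0, 0, 0, 0, 0, 0.3, 0, 0, 0, 0, 0, 0.4, 0, 0, 0, 0, 0, 0.4, 0, 0, 0, 0, 0, 0.4, 0, 0, 0, 0, 0, 0.4, 0, 0, 0, 0, 0, 0.4, 0, 0, 0, 0, 0]
}}

```text
clock: 9.3
ee_pos: [593.1, -56.9, 202.7]
tcp_rot: [0.975, 0.22, -0.002, 0.001]
force: [-11.4, -4.3, 4.3]
width: 0.179
grip_force: 30.0
```

>>> {"api": "servo_tool", "payload": {
  "moves": [0, 0, 0, 0, 0, 0, 0, 0, 0, 0, 0, 0, 0, 0, 0, 0, 0, 0, 0, 0, 0, 0, 0, 0, 0, 0, 0, 0, 0, 0, 0, 0, 0, 0, 0, 0, 0, 0, 0, 0, 0, 0, 0, 0, 0, 0, 0, 0],
  "claw": 4.5
}}

```text
clock: 10.3
ee_pos: [595.4, -53.9, 200.5]
tcp_rot: [0.975, 0.222, 0.0, -0.0]
force: [0.1, 0.6, 0.3]
width: 0.513
grip_force: 0.0
```

```bash
python3 - <<'E'
from g import *
rel([562.2,-68.7,166])
for n in('top','side'):
  c=ctrl.camera(n)
  for t in('grip_mid','handle_pivot','wheel_centre'):
    for e in ctrl.tip_of(c,t)[:1]: print(t,np.round(e['at'],1),round(e['conf'],2))
E
```

```text
t 10.3 p [595.4 -53.9 200.5] f [0.1 0.6 0.3] rv [-0.    -0.     0.002] d [-3.63 -0.1   3.45] q7 -0.96
grip_mid [586.1 -59.3 215.9] 0.48
handle_pivot [591.1 -54.4 181.7] 0.58
wheel_centre [532.4 -81.  167.4] 0.63
handle_pivot [531.9 -85.2 168.9] 0.21
wheel_centre [529.8 -84.9 167.3] 0.63
```

>>> {"api": "servo_tool", "payload": {
  "moves": [-0.25, 0, 0, 0, 0, 0, -0.25, 0, 0, 0, 0, 0, -0.25, 0, 0, 0, 0, 0, -0.25, 0, 0, 0, 0, 0, -0.25, 0, 0, 0, 0, 0, -0.25, 0, 0, 0, 0, 0, -0.25, 0, 0, 0, 0, 0, -0.25, 0, 0, 0, 0, 0],
  "claw": 1.0
}}

```text
clock: 11.7
ee_pos: [593.2, -55.2, 200.6]
tcp_rot: [0.975, 0.221, 0.0, 0.0]
force: [1.0, -0.4, 0.3]
width: 0.18
grip_force: 30.0
```

```bash
python3 - <<'E'
from g import *
rel([562.2,-68.7,166]);o=ctrl.get_obs();print(o['width']*87,o['grip_force'],o['torque'].round(2))
E
```

```text
t 11.7 p [593.2 -55.2 200.6] f [ 1.  -0.4  0.3] rv [ 0.    -0.     0.002] d [-3.38 -0.12  3.46] q7 -0.96
15.65695110260382 29.994482696056366 [-0.37 -0.14 -0.05]
```

>>> {"api": "servo_tool", "payload": {
  "moves": [-0.01, 0.42, 0, 0, 0, 0, -0.05, 0.84, 0, 0, 0, 0, -0.12, 1.25, 0, 0, 0, 0, -0.21, 1.66, 0, 0, 0, 0, -0.32, 2.06, 0, 0, 0, 0, -0.47, 2.45, 0, 0, 0, 0, -0.63, 2.84, 0, 0, 0, 0, -0.82, 3.21, 0, 0, 0, 0]
}}

```text
clock: 12.7
ee_pos: [600.8, -87.9, 201.2]
tcp_rot: [0.975, 0.222, 0.001, 0.001]
force: [3.8, 2.9, 2.5]
width: 0.186
grip_force: 31.3
```

```bash
cat > s.py <<'E'
from g import *
C=np.array([531.5,-83.3])
def st(n=True):
    o=ctrl.get_obs();d=o['ee_pos'][:2]-C;r=np.hypot(*d);a=np.arctan2(d[1],d[0]);e=d/r;cw=np.array([e[1],-e[0]])
    A=R.from_quat(o['tcp_rot']).as_matrix()
    print('t',round(float(o['clock']),2),'r',r.round(1),'beta',((np.deg2rad(24.5)-a)%(2*np.pi)).round(3),'Frad',(o['force'][:2]@e).round(1),'Fcw',(o['force'][:2]@cw).round(1),'z',o['ee_pos'][2].round(1),o['force'][2].round(1),'tool xy',A[:2,0].round(3),'w',round(float(o['width']*87),1),'tz',o['torque'].round(2))
if __name__=='__main__': st()
E
python3 s.py
```

```text
t 12.7 r 69.5 beta 0.494 Frad 3.6 Fcw -3.2 z 201.2 2.5 tool xy [0.902 0.432] w 16.2 tz [ 0.01 -0.75 -0.21]
```

>>> {"api": "servo_tool", "payload": {
  "moves": [-0.04, 0.1, 0, 0, 0, 0, -0.08, 0.2, 0, 0, 0, 0, -0.13, 0.3, 0, 0, 0, 0, -0.17, 0.4, 0, 0, 0, 0, -0.21, 0.5, 0, 0, 0, 0, -0.24, 0.57, 0, 0, 0, 0, -0.26, 0.61, 0, 0, 0, 0, -0.27, 0.64, 0, 0, 0, 0]
}}

```text
clock: 13.7
ee_pos: [601.0, -95.3, 201.3]
tcp_rot: [0.975, 0.221, 0.001, 0.001]
force: [4.8, 0.7, 3.8]
width: 0.185
grip_force: 30.5
```

```bash
python3 s.py; python3 - <<'E'
from h import *
c=ctrl.camera('side')
for t in('ram','board','grip_mid','wheel_centre'):
    for e in ctrl.tip_of(c,t)[:3]: print(t,np.round(e['at'],1),round(e['conf'],2),px(c,e['at']))
cv2.imwrite('pics/s3c.png',cv2.resize(c['pixels'][180:280,300:450,::-1],(750,500),interpolation=cv2.INTER_CUBIC))
E
```

```text
t 13.7 r 70.5 beta 0.598 Frad 4.6 Fcw -1.6 z 201.3 3.8 tool xy [0.902 0.432] w 16.1 tz [-0.3  -0.97 -0.12]
board [553.  -79.5  23.8] 0.85 [354. 240.]
board [ 362.8 -209.7   -3.8] 0.61 [256. 214.]
board [348.4  32.5  -4.3] 0.56 [337. 158.]
wheel_centre [529.5 -82.6 169.5] 0.8 [351. 200.]
```

View pics/s3c.png

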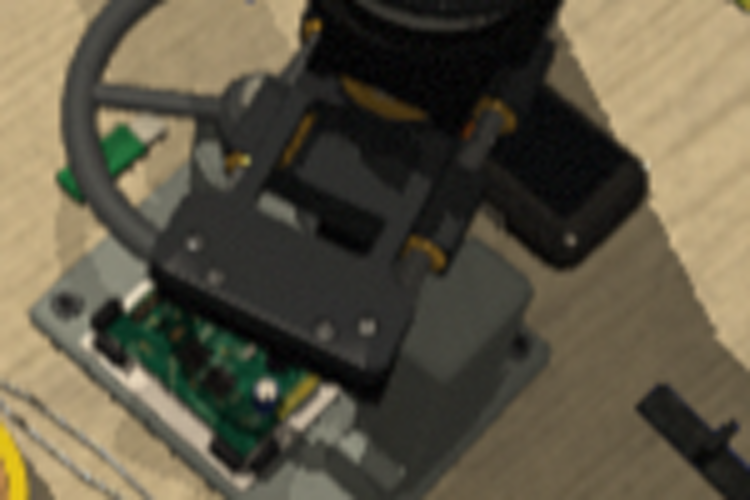

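```bash
cat > rows.py <<'E'
# python3 rows.py cmdx cmdy Cx Cy r turn(cw rad)
from h import *
import sys
cx,cy,X,Y,r,t=map(float,sys.argv[1:7])
a0=np.arctan2(cy-Y,cx-X); ex=np.array([.9026,.4305]); ey=np.array([.4305,-.9026])
r0=np.hypot(cx-X,cy-Y); out=[]
for k in range(1,9):
    a=a0-t*k/8; rr=r0+(r-r0)*k/8
    p=np.array([X+rr*np.cos(a),Y+rr*np.sin(a)]); d=(p-[cx,cy])/10
    out+=[round(d@ex,2),round(d@ey,2)]
print(out,'end',p.round(1),np.rad2deg(a).round(1))
E
python3 rows.py 600 -94.5 534 -85.5 67.5 .55
```

```text
[np.float64(-0.26), np.float64(0.38), np.float64(-0.54), np.float64(0.74), np.float64(-0.84), np.float64(1.09), np.float64(-1.17), np.float64(1.41), np.float64(-1.52), np.float64(1.71), np.float64(-1.9), np.float64(1.98), np.float64(-2.29), np.float64(2.23), np.float64(-2.69), np.float64(2.45)] end [ 586.3 -128.2] -39.3
```

>>> {"api": "servo_tool", "payload": {
  "moves": [-0.26, 0.38, 0, 0, 0, 0, -0.54, 0.74, 0, 0, 0, 0, -0.84, 1.09, 0, 0, 0, 0, -1.17, 1.41, 0, 0, 0, 0, -1.52, 1.71, 0, 0, 0, 0, -1.9, 1.98, 0, 0, 0, 0, -2.29, 2.23, 0, 0, 0, 0, -2.69, 2.45, 0, 0, 0, 0]
}}

```text
clock: 14.95
ee_pos: [585.7, -129.3, 201.3]
tcp_rot: [0.975, 0.221, -0.0, 0.0]
force: [1.5, -0.7, 7.1]
width: 0.174
grip_force: 29.8
```

```bash
sed -i 's/C=np.array.*/C=np.array([534,-85.5])/' s.py; python3 s.py;  sed -i 's/round(d@ex,2),round(d@ey,2)/float(round(d@ex,2)),float(round(d@ey,2))/' rows.py;python3 rows.py 586.3 -128.2 534 -85.5 67.5 .5
```

```text
t 14.95 r 67.8 beta 1.131 Frad 1.5 Fcw -0.5 z 201.3 7.1 tool xy [0.902 0.431] w 15.1 tz [-0.29 -0.06 -0.03]
[-0.39, 0.17, -0.78, 0.31, -1.19, 0.43, -1.6, 0.52, -2.02, 0.59, -2.44, 0.63, -2.86, 0.64, -3.28, 0.63] end [ 559.4 -148. ] -67.9
```

>>> {"api": "servo_tool", "payload": {
  "moves": [-0.39, 0.17, -0.02, 0, 0, 0, -0.78, 0.31, -0.04, 0, 0, 0, -1.19, 0.43, -0.06, 0, 0, 0, -1.6, 0.52, -0.1, 0, 0, 0, -2.02, 0.59, -0.1, 0, 0, 0, -2.44, 0.63, -0.1, 0, 0, 0, -2.86, 0.64, -0.1, 0, 0, 0, -3.28, 0.63, -0.1, 0, 0, 0]
}}

```text
clock: 15.95
ee_pos: [558.0, -145.2, 201.3]
tcp_rot: [0.975, 0.222, -0.001, -0.003]
force: [-0.2, 7.2, 6.6]
width: 0.169
grip_force: 29.9
```

```bash
python3 s.py; python3 rows.py 559.4 -148 534 -85.5 67.5 .5
```

```text
t 15.95 r 64.3 beta 1.616 Frad -6.7 Fcw -2.5 z 201.3 6.6 tool xy [0.901 0.433] w 14.7 tz [ 1.38  0.51 -0.07]
[-0.42, -0.04, -0.84, -0.1, -1.25, -0.19, -1.65, -0.31, -2.05, -0.45, -2.44, -0.61, -2.82, -0.8, -3.18, -1.01] end [ 526.3 -152.6] -96.5
```

```bash
sed -i 's/C=np.array.*/C=np.array([532,-82])/' s.py; python3 s.py; python3 rows.py 559.4 -148 532 -82 67 .45
```

```text
t 15.95 r 68.3 beta 1.608 Frad -6.7 Fcw -2.5 z 201.3 6.6 tool xy [0.901 0.433] w 14.7 tz [ 1.38  0.51 -0.07]
[-0.39, -0.09, -0.78, -0.2, -1.16, -0.33, -1.52, -0.48, -1.88, -0.65, -2.22, -0.83, -2.54, -1.04, -2.85, -1.26] end [ 528.2 -148.9] -93.2
```

>>> {"api": "servo_tool", "payload": {
  "moves": [-0.39, -0.09, 0, 0, 0, 0, -0.78, -0.2, 0, 0, 0, 0, -1.16, -0.33, 0, 0, 0, 0, -1.52, -0.48, 0, 0, 0, 0, -1.88, -0.65, 0, 0, 0, 0, -2.22, -0.83, 0, 0, 0, 0, -2.54, -1.04, 0, 0, 0, 0, -2.85, -1.26, 0, 0, 0, 0]
}}

```text
clock: 16.95
ee_pos: [528.1, -145.9, 201.4]
tcp_rot: [0.975, 0.222, 0.0, -0.002]
force: [4.4, 4.1, 3.5]
width: 0.174
grip_force: 30.1
```

```bash
python3 s.py; python3 rows.py 528.2 -148.9 532 -82 67 .2
```

```text
t 16.95 r 64.0 beta 2.059 Frad -4.4 Fcw -4.2 z 201.4 3.5 tool xy [0.901 0.434] w 15.1 tz [ 1.22 -0.71 -0.04]
[-0.15, -0.08, -0.29, -0.17, -0.43, -0.26, -0.57, -0.35, -0.71, -0.45, -0.84, -0.55, -0.97, -0.65, -1.1, -0.76] end [ 515.  -146.8] -104.7
```

>>> {"api": "servo_tool", "payload": {
  "moves": [-0.04, -0.02, 0, 0, 0, 0, -0.08, -0.04, 0, 0, 0, 0, -0.12, -0.06, 0, 0, 0, 0, -0.15, -0.08, 0, 0, 0, 0, -0.19, -0.1, 0, 0, 0, 0, -0.22, -0.13, 0, 0, 0, 0, -0.26, -0.15, 0, 0, 0, 0, -0.29, -0.17, 0, 0, 0, 0]
}}

```text
clock: 17.95
ee_pos: [525.6, -145.4, 201.4]
tcp_rot: [0.975, 0.223, 0.001, -0.002]
force: [5.8, 6.0, 3.5]
width: 0.171
grip_force: 30.1
```

```bash
python3 s.py; python3 rows.py 524.8 -148.6 532 -82 66 .1
```

```text
t 17.95 r 63.8 beta 2.099 Frad -6.6 Fcw -5.2 z 201.4 3.5 tool xy [0.901 0.434] w 14.9 tz [ 1.3  -0.71 -0.05]
[-0.06, -0.05, -0.13, -0.11, -0.19, -0.17, -0.25, -0.22, -0.31, -0.28, -0.37, -0.34, -0.43, -0.4, -0.49, -0.46] end [ 518.4 -146.6] -101.9
```

>>> {"api": "servo_tool", "payload": {
  "moves": [-0.05, -0.06, 0, 0, 0, 0, -0.1, -0.13, 0, 0, 0, 0, -0.16, -0.2, 0, 0, 0, 0, -0.22, -0.27, 0, 0, 0, 0, -0.27, -0.34, 0, 0, 0, 0, -0.32, -0.41, 0, 0, 0, 0, -0.37, -0.48, 0, 0, 0, 0, -0.42, -0.56, 0, 0, 0, 0]
}}

```text
clock: 18.95
ee_pos: [519.2, -143.5, 201.4]
tcp_rot: [0.975, 0.222, 0.001, -0.001]
force: [5.1, 2.8, 2.6]
width: 0.172
grip_force: 30.1
```

```bash
python3 s.py
```

```text
t 18.95 r 62.8 beta 2.203 Frad -3.7 Fcw -4.4 z 201.4 2.6 tool xy [0.901 0.433] w 15.0 tz [ 0.82 -0.71  0.02]
```

>>> {"api": "servo_tool", "payload": {
  "moves": [-0.03, -0.02, 0, 0, 0, 0, -0.06, -0.05, 0, 0, 0, 0, -0.09, -0.07, 0, 0, 0, 0, -0.12, -0.09, 0, 0, 0, 0, -0.15, -0.12, 0, 0, 0, 0, -0.18, -0.14, 0, 0, 0, 0, -0.21, -0.17, 0, 0, 0, 0, -0.23, -0.19, 0, 0, 0, 0]
}}

```text
clock: 19.95
ee_pos: [516.5, -142.5, 201.4]
tcp_rot: [0.975, 0.222, 0.001, -0.001]
force: [5.4, 4.1, 0.7]
width: 0.169
grip_force: 30.1
```

```bash
python3 s.py
```

```text
t 19.95 r 62.4 beta 2.249 Frad -5.3 Fcw -4.2 z 201.4 0.7 tool xy [0.901 0.434] w 14.7 tz [ 0.94 -0.82  0.03]
```

>>> {"api": "servo_tool", "payload": {
  "moves": [-0.03, -0.03, 0, 0, 0, 0, -0.06, -0.06, 0, 0, 0, 0, -0.09, -0.1, 0, 0, 0, 0, -0.12, -0.13, 0, 0, 0, 0, -0.15, -0.16, 0, 0, 0, 0, -0.17, -0.19, 0, 0, 0, 0, -0.19, -0.22, 0, 0, 0, 0, -0.21, -0.24, 0, 0, 0, 0]
}}

```text
clock: 20.95
ee_pos: [513.6, -141.4, 201.4]
tcp_rot: [0.975, 0.222, 0.001, -0.001]
force: [6.5, 3.1, 2.2]
width: 0.171
grip_force: 30.1
```

```bash
python3 s.py
```

```text
t 20.95 r 62.1 beta 2.299 Frad -4.9 Fcw -5.3 z 201.4 2.2 tool xy [0.901 0.433] w 14.9 tz [ 0.9  -0.89  0.07]
```

>>> {"api": "servo_tool", "payload": {
  "moves": [-0.03, -0.03, 0, 0, 0, 0, -0.05, -0.06, 0, 0, 0, 0, -0.08, -0.1, 0, 0, 0, 0, -0.11, -0.13, 0, 0, 0, 0, -0.13, -0.16, 0, 0, 0, 0, -0.15, -0.19, 0, 0, 0, 0, -0.17, -0.22, 0, 0, 0, 0, -0.19, -0.25, 0, 0, 0, 0]
}}

```text
clock: 21.95
ee_pos: [510.9, -140.1, 201.4]
tcp_rot: [0.975, 0.222, 0.001, -0.001]
force: [5.6, 4.4, 2.3]
width: 0.171
grip_force: 30.1
```

```bash
python3 s.py
```

```text
t 21.95 r 61.8 beta 2.348 Frad -6.1 Fcw -3.8 z 201.4 2.3 tool xy [0.901 0.433] w 14.9 tz [ 0.88 -0.84 -0.02]
```

>>> {"api": "servo_tool", "payload": {
  "moves": [-0.03, -0.03, 0, 0, 0, 0, -0.05, -0.06, 0, 0, 0, 0, -0.08, -0.1, 0, 0, 0, 0, -0.11, -0.13, 0, 0, 0, 0, -0.13, -0.16, 0, 0, 0, 0, -0.15, -0.19, 0, 0, 0, 0, -0.17, -0.23, 0, 0, 0, 0, -0.18, -0.26, 0, 0, 0, 0]
}}

```text
clock: 22.95
ee_pos: [508.1, -138.7, 201.4]
tcp_rot: [0.975, 0.222, 0.001, -0.001]
force: [6.0, 1.9, 1.6]
width: 0.167
grip_force: 30.1
```

```bash
python3 s.py
```

```text
t 22.95 r 61.5 beta 2.397 Frad -4.1 Fcw -4.8 z 201.4 1.6 tool xy [0.901 0.433] w 14.6 tz [ 0.81 -0.92  0.01]
```

>>> {"api": "servo_tool", "payload": {
  "moves": [-0.03, -0.03, 0, 0, 0, 0, -0.06, -0.06, 0, 0, 0, 0, -0.09, -0.1, 0, 0, 0, 0, -0.12, -0.13, 0, 0, 0, 0, -0.15, -0.16, 0, 0, 0, 0, -0.17, -0.19, 0, 0, 0, 0, -0.19, -0.22, 0, 0, 0, 0, -0.21, -0.24, 0, 0, 0, 0]
}}

```text
clock: 23.95
ee_pos: [505.4, -137.3, 201.4]
tcp_rot: [0.975, 0.222, 0.001, -0.001]
force: [6.2, 3.4, 1.9]
width: 0.169
grip_force: 30.2
```

```bash
python3 s.py
```

```text
t 23.95 r 61.4 beta 2.447 Frad -5.7 Fcw -4.1 z 201.4 1.9 tool xy [0.901 0.433] w 14.7 tz [ 0.83 -1.01  0.03]
```

>>> {"api": "servo_tool", "payload": {
  "moves": [-0.02, -0.03, 0, 0, 0, 0, -0.05, -0.07, 0, 0, 0, 0, -0.07, -0.1, 0, 0, 0, 0, -0.09, -0.14, 0, 0, 0, 0, -0.12, -0.18, 0, 0, 0, 0, -0.14, -0.21, 0, 0, 0, 0, -0.16, -0.24, 0, 0, 0, 0, -0.17, -0.27, 0, 0, 0, 0]
}}

```text
clock: 24.95
ee_pos: [502.7, -135.7, 201.5]
tcp_rot: [0.975, 0.222, 0.001, -0.001]
force: [6.3, 2.9, 2.5]
width: 0.171
grip_force: 30.2
```

```bash
python3 s.py
```

```text
t 24.95 r 61.1 beta 2.498 Frad -5.5 Fcw -4.1 z 201.5 2.5 tool xy [0.901 0.433] w 14.9 tz [ 0.88 -1.07  0.02]
```

>>> {"api": "servo_tool", "payload": {
  "moves": [-0.02, -0.03, 0, 0, 0, 0, -0.05, -0.07, 0, 0, 0, 0, -0.07, -0.1, 0, 0, 0, 0, -0.09, -0.14, 0, 0, 0, 0, -0.11, -0.18, 0, 0, 0, 0, -0.13, -0.22, 0, 0, 0, 0, -0.15, -0.25, 0, 0, 0, 0, -0.16, -0.28, 0, 0, 0, 0]
}}

```text
clock: 25.95
ee_pos: [500.1, -133.9, 201.5]
tcp_rot: [0.975, 0.222, 0.001, -0.001]
force: [6.3, 2.6, 0.5]
width: 0.171
grip_force: 30.2
```

```bash
python3 s.py
```

```text
t 25.95 r 60.9 beta 2.549 Frad -5.5 Fcw -4.0 z 201.5 0.5 tool xy [0.901 0.433] w 14.9 tz [ 0.83 -1.18  0.03]
```

>>> {"api": "servo_tool", "payload": {
  "moves": [-0.02, -0.04, 0, 0, 0, 0, -0.04, -0.07, 0, 0, 0, 0, -0.06, -0.11, 0, 0, 0, 0, -0.08, -0.15, 0, 0, 0, 0, -0.1, -0.19, 0, 0, 0, 0, -0.12, -0.23, 0, 0, 0, 0, -0.13, -0.26, 0, 0, 0, 0, -0.14, -0.29, 0, 0, 0, 0]
}}

```text
clock: 26.95
ee_pos: [497.6, -132.1, 201.5]
tcp_rot: [0.975, 0.222, 0.001, -0.001]
force: [6.9, 2.4, 1.1]
width: 0.17
grip_force: 30.2
```

```bash
python3 s.py
```

```text
t 26.95 r 60.8 beta 2.599 Frad -5.9 Fcw -4.3 z 201.5 1.1 tool xy [0.901 0.433] w 14.8 tz [ 0.79 -1.18  0.03]
```

>>> {"api": "servo_tool", "payload": {
  "moves": [-0.02, -0.03, 0, 0, 0, 0, -0.05, -0.07, 0, 0, 0, 0, -0.07, -0.1, 0, 0, 0, 0, -0.09, -0.14, 0, 0, 0, 0, -0.12, -0.18, 0, 0, 0, 0, -0.14, -0.21, 0, 0, 0, 0, -0.16, -0.25, 0, 0, 0, 0, -0.17, -0.28, 0, 0, 0, 0]
}}

```text
clock: 27.95
ee_pos: [495.2, -130.1, 201.5]
tcp_rot: [0.975, 0.222, 0.002, -0.001]
force: [7.6, 3.3, -0.4]
width: 0.175
grip_force: 30.2
```

```bash
python3 s.py; python3 - <<'E'
from h import *
c=ctrl.camera('top')
for t in('handle_pivot','grip_mid','wheel_centre'):
    for e in ctrl.tip_of(c,t)[:1]: print(t,np.round(e['at'],1),round(e['conf'],2))
E
```

```text
t 27.95 r 60.5 beta 2.652 Frad -7.2 Fcw -4.1 z 201.5 -0.4 tool xy [0.901 0.433] w 15.2 tz [ 0.85 -1.34  0.02]
```

```bash
python3 - <<'E'
from h import *
c=ctrl.camera('side')
for t in('handle_pivot','grip_mid','wheel_centre'):
    for e in ctrl.tip_of(c,t)[:1]: print(t,np.round(e['at'],1),round(e['conf'],2),px(c,e['at']))
print('exp TCP',px(c,[495.2,-130.1,201.5]),'grip',px(c,[495.2,-130.1,216]),'cam',(-cv2.Rodrigues(np.array(c['rvec'],float))[0].T@np.array(c['tvec']).reshape(3)).round())
cv2.imwrite('pics/s4c.png',cv2.resize(c['pixels'][140:240,280:430,::-1],(750,500),interpolation=cv2.INTER_CUBIC))
E
```

```text
wheel_centre [526.3 -84.5 167.5] 0.83 [349. 200.]
exp TCP [319. 191.] grip [319. 187.] cam [ 814. -365.  885.]
```

View pics/s4c.png

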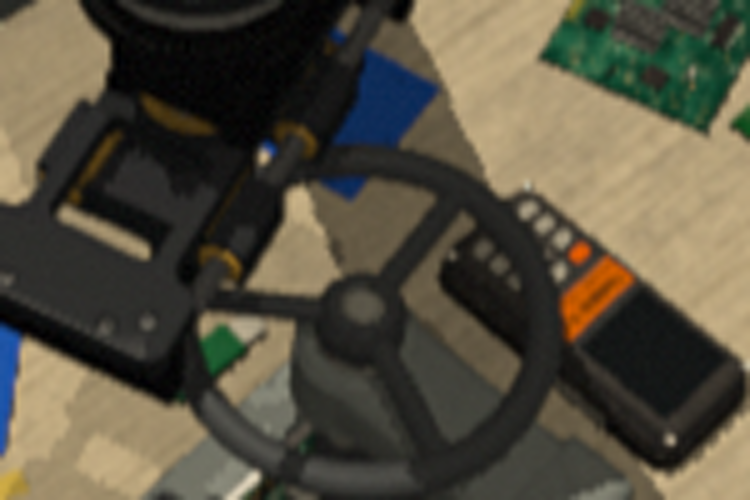

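Hub is at crop (360,310), with spokes to the left (205,300, under the gripper), upper right (455,200) and lower right (440,465). I'll get the true centre and pivot angle from the rim crest and these spokes.

```bash
python3 - <<'E'
from h import *
from scipy.optimize import least_squares
for n in('side','top'):
    c=ctrl.camera(n); Rm=cv2.Rodrigues(np.array(c['rvec'],float))[0]; T=np.array(c['tvec'],float).reshape(3); K=np.array(c['intrinsics'])
    # image-based: dark rim pixels rendered with plane z=168..175: project ring silhouettes
    W=world(c,np.ones((400,640),bool)); d=np.hypot(W[:,0]-531,W[:,1]+83)
    m=(W[:,2]>173)&(W[:,2]<177)&(d>55)&(d<82)&~((W[:,0]<525)&(W[:,1]<-95)); Q=W[m]
    f=least_squares(lambda p:np.hypot(Q[:,0]-p[0],Q[:,1]-p[1])-68,[531,-83],loss='soft_l1')
    print(n,m.sum(),f.x.round(1))
    def plane(u,v,z):
        r=Rm.T@np.linalg.inv(K)@np.array([u,v,1]); o=-Rm.T@T; return (o+r*(z-o[2])/r[2])[:2]
    if n=='side':
        C=f.x
        for u,v,lab in((455,197,'UR'),(437,468,'LR'),(360,300,'hub'),(205,300,'L'),(290,303,'Lmid')):
            z=200 if lab=='hub' else 170
            p=plane(280+u/5,140+v/5,190 if lab=='hub' else z); dd=p-C; print(lab,p.round(1),np.hypot(*dd).round(1),np.rad2deg(np.arctan2(dd[1],dd[0])).round(1))
E
```

```text
side 524 [535.7 -84.6]
UR [517.4 -23.9] 63.4 106.7
LR [ 601.3 -101.1] 67.7 -14.1
hub [539.4 -89. ] 5.7 -50.0
L [ 497.7 -127.6] 57.4 -131.4
Lmid [ 517.2 -102.9] 26.0 -135.3
top 29 [531.7 -80.2]
```

```bash
sed -i 's/C=np.array.*/C=np.array([541.4,-78])/' s.py; python3 s.py; python3 rows.py 493.8 -131.9 541.4 -78 70.5 .045;  python3 rows.py 493.8 -131.9 541.4 -78 70.5 .09
```

```text
t 28.45 r 69.6 beta 2.725 Frad -6.6 Fcw -3.3 z 201.5 0.0 tool xy [0.901 0.433] w 14.9 tz [ 0.84 -1.34 -0.02]
[0.0, -0.04, 0.0, -0.09, 0.0, -0.13, 0.0, -0.18, 0.01, -0.22, 0.01, -0.26, 0.01, -0.31, 0.01, -0.35] end [ 492.4 -128.7] -134.0
[-0.01, -0.08, -0.03, -0.16, -0.04, -0.24, -0.05, -0.33, -0.06, -0.41, -0.08, -0.49, -0.08, -0.57, -0.09, -0.65] end [ 490.2 -126.4] -136.6
```

>>> {"api": "servo_tool", "payload": {
  "moves": [0, -0.04, 0, 0, 0, 0, 0, -0.09, 0, 0, 0, 0, 0, -0.13, 0, 0, 0, 0, 0, -0.18, 0, 0, 0, 0, 0.01, -0.22, 0, 0, 0, 0, 0.01, -0.26, 0, 0, 0, 0, 0.01, -0.31, 0, 0, 0, 0, 0.01, -0.35, 0, 0, 0, 0]
}}

```text
clock: 29.45
ee_pos: [493.2, -127.9, 201.4]
tcp_rot: [0.975, 0.222, 0.001, -0.0]
force: [6.6, 2.0, 0.2]
width: 0.17
grip_force: 30.1
```

```bash
python3 s.py; python3 rows.py 492.4 -128.7 541.4 -78 70.5 .045
```

```text
t 29.45 r 69.4 beta 2.766 Frad -6.0 Fcw -3.4 z 201.4 0.2 tool xy [0.902 0.433] w 14.8 tz [ 0.39 -1.02 -0.  ]
[-0.01, -0.04, -0.03, -0.07, -0.04, -0.11, -0.05, -0.15, -0.07, -0.19, -0.08, -0.22, -0.09, -0.26, -0.1, -0.3] end [ 490.2 -126.4] -136.6
```

>>> {"api": "servo_tool", "payload": {
  "moves": [-0.01, -0.04, 0, 0, 0, 0, -0.02, -0.08, 0, 0, 0, 0, -0.03, -0.12, 0, 0, 0, 0, -0.04, -0.16, 0, 0, 0, 0, -0.06, -0.2, 0, 0, 0, 0, -0.07, -0.25, 0, 0, 0, 0, -0.08, -0.29, 0, 0, 0, 0, -0.09, -0.33, 0, 0, 0, 0]
}}

```text
clock: 30.45
ee_pos: [490.9, -125.7, 201.4]
tcp_rot: [0.975, 0.222, 0.001, -0.0]
force: [7.0, 0.6, 1.4]
width: 0.172
grip_force: 30.0
```

```bash
python3 s.py; python3 rows.py 490.2 -126.1 541.4 -78 70 .05
```

```text
t 30.45 r 69.4 beta 2.812 Frad -5.5 Fcw -4.4 z 201.4 1.4 tool xy [0.902 0.432] w 14.9 tz [ 0.29 -1.11  0.04]
[-0.01, -0.04, -0.02, -0.09, -0.03, -0.13, -0.04, -0.17, -0.05, -0.21, -0.06, -0.26, -0.07, -0.3, -0.07, -0.34] end [ 488.1 -123.3] -139.7
```

>>> {"api": "servo_tool", "payload": {
  "moves": [-0.01, -0.04, 0, 0, 0, 0, -0.02, -0.09, 0, 0, 0, 0, -0.03, -0.13, 0, 0, 0, 0, -0.04, -0.17, 0, 0, 0, 0, -0.05, -0.21, 0, 0, 0, 0, -0.06, -0.26, 0, 0, 0, 0, -0.07, -0.3, 0, 0, 0, 0, -0.07, -0.34, 0, 0, 0, 0]
}}

```text
clock: 31.45
ee_pos: [489.3, -123.8, 201.5]
tcp_rot: [0.975, 0.222, 0.002, 0.001]
force: [7.8, -0.1, 0.4]
width: 0.174
grip_force: 30.0
```

```bash
python3 s.py; python3 rows.py 488.1 -123.3 541.4 -78 69.5 .05
```

```text
t 31.45 r 69.4 beta 2.849 Frad -5.8 Fcw -5.2 z 201.5 0.4 tool xy [0.902 0.432] w 15.1 tz [-0.15 -1.42  0.09]
[-0.01, -0.04, -0.01, -0.09, -0.02, -0.13, -0.02, -0.17, -0.03, -0.22, -0.03, -0.26, -0.03, -0.31, -0.04, -0.35] end [ 486.3 -120.3] -142.5
```

>>> {"api": "servo_tool", "payload": {
  "moves": [0, -0.03, 0, 0, 0, 0, -0.01, -0.06, 0, 0, 0, 0, -0.01, -0.09, 0, 0, 0, 0, -0.01, -0.12, 0, 0, 0, 0, -0.02, -0.15, 0, 0, 0, 0, -0.02, -0.18, 0, 0, 0, 0, -0.03, -0.21, 0, 0, 0, 0, -0.03, -0.23, 0, 0, 0, 0]
}}

```text
clock: 32.45
ee_pos: [488.2, -122.5, 201.5]
tcp_rot: [0.975, 0.221, 0.002, 0.001]
force: [7.7, -1.3, -0.5]
width: 0.172
grip_force: 30.0
```

```bash
python3 s.py
```

```text
t 32.45 r 69.3 beta 2.872 Frad -5.1 Fcw -5.9 z 201.5 -0.5 tool xy [0.902 0.432] w 14.9 tz [-0.36 -1.64  0.13]
```

>>> {"api": "servo_tool", "payload": {
  "moves": [0, -0.03, 0, 0, 0, 0, -0.01, -0.06, 0, 0, 0, 0, -0.01, -0.09, 0, 0, 0, 0, -0.02, -0.12, 0, 0, 0, 0, -0.02, -0.15, 0, 0, 0, 0, -0.03, -0.18, 0, 0, 0, 0, -0.03, -0.22, 0, 0, 0, 0, -0.04, -0.25, 0, 0, 0, 0]
}}

```text
clock: 33.45
ee_pos: [487.1, -121.0, 201.5]
tcp_rot: [0.975, 0.221, 0.002, 0.002]
force: [9.2, -3.0, -2.5]
width: 0.173
grip_force: 30.0
```

```bash
python3 s.py
```

```text
t 33.45 r 69.3 beta 2.9 Frad -5.3 Fcw -8.0 z 201.5 -2.5 tool xy [0.902 0.431] w 15.0 tz [-0.66 -1.79  0.1 ]
```

>>> {"api": "servo_tool", "payload": {
  "moves": [0, -0.03, 0, 0, 0, 0, -0.01, -0.06, 0, 0, 0, 0, -0.01, -0.09, 0, 0, 0, 0, -0.02, -0.11, 0, 0, 0, 0, -0.02, -0.13, 0, 0, 0, 0, -0.02, -0.15, 0, 0, 0, 0, -0.03, -0.16, 0, 0, 0, 0, -0.03, -0.16, 0, 0, 0, 0]
}}

```text
clock: 34.45
ee_pos: [486.3, -120.1, 201.6]
tcp_rot: [0.975, 0.221, 0.002, 0.002]
force: [10.4, -3.7, -1.6]
width: 0.173
grip_force: 30.0
```

```bash
python3 s.py
```

```text
t 34.45 r 69.3 beta 2.917 Frad -6.0 Fcw -9.3 z 201.6 -1.6 tool xy [0.902 0.431] w 15.1 tz [-0.83 -2.    0.11]
```

>>> {"api": "servo_tool", "payload": {
  "moves": [0, -0.02, 0, 0, 0, 0, -0.01, -0.04, 0, 0, 0, 0, -0.01, -0.06, 0, 0, 0, 0, -0.02, -0.08, 0, 0, 0, 0, -0.02, -0.1, 0, 0, 0, 0, -0.02, -0.11, 0, 0, 0, 0, -0.02, -0.12, 0, 0, 0, 0, -0.02, -0.12, 0, 0, 0, 0]
}}

```text
clock: 35.45
ee_pos: [485.8, -119.4, 201.5]
tcp_rot: [0.975, 0.221, 0.002, 0.002]
force: [9.7, -5.5, -3.3]
width: 0.167
grip_force: 30.0
```

```bash
python3 s.py; for r in 70 69; do python3 rows.py 484.8 -117 541.4 -78 $r -.6; done
```

```text
t 35.45 r 69.3 beta 2.93 Frad -4.5 Fcw -10.2 z 201.5 -3.3 tool xy [0.902 0.431] w 14.5 tz [-0.95 -2.1   0.11]
[0.08, 0.51, 0.21, 1.01, 0.37, 1.5, 0.57, 1.99, 0.8, 2.45, 1.07, 2.9, 1.37, 3.33, 1.71, 3.73] end [ 516.3 -143.3] -111.1
[0.1, 0.51, 0.23, 1.0, 0.4, 1.49, 0.61, 1.96, 0.85, 2.42, 1.13, 2.86, 1.44, 3.27, 1.78, 3.66] end [ 516.6 -142.4] -111.1
```

```bash
python3 rows.py 483.7 -117 541.4 -78 69 -.65
```

```text
[0.11, 0.55, 0.27, 1.1, 0.48, 1.62, 0.72, 2.13, 1.0, 2.62, 1.33, 3.08, 1.68, 3.51, 2.08, 3.91] end [ 519.3 -143.4] -108.7
```

>>> {"api": "servo_tool", "payload": {
  "moves": [0.11, 0.55, 0, 0, 0, 0, 0.27, 1.1, 0, 0, 0, 0, 0.48, 1.62, 0, 0, 0, 0, 0.72, 2.13, 0, 0, 0, 0, 1.0, 2.62, 0, 0, 0, 0, 1.33, 3.08, 0, 0, 0, 0, 1.68, 3.51, 0, 0, 0, 0, 2.08, 3.91, 0, 0, 0, 0]
}}

```text
clock: 36.45
ee_pos: [517.9, -143.1, 201.3]
tcp_rot: [0.975, 0.222, -0.002, -0.001]
force: [-1.8, 2.2, 6.1]
width: 0.166
grip_force: 30.0
```

```bash
python3 s.py;python3 rows.py 519.3 -143.4 541.4 -78 68 -.65
```

```text
t 36.45 r 69.2 beta 2.345 Frad -1.4 Fcw 2.4 z 201.3 6.1 tool xy [0.902 0.432] w 14.4 tz [ 0.6   0.72 -0.02]
[0.43, 0.36, 0.88, 0.69, 1.36, 0.98, 1.86, 1.23, 2.37, 1.44, 2.9, 1.6, 3.44, 1.72, 3.99, 1.8] end [ 563.1 -142.5] -71.4
```

>>> {"api": "servo_tool", "payload": {
  "moves": [0.43, 0.36, 0, 0, 0, 0, 0.88, 0.69, 0, 0, 0, 0, 1.36, 0.98, 0, 0, 0, 0, 1.86, 1.23, 0, 0, 0, 0, 2.37, 1.44, 0, 0, 0, 0, 2.9, 1.6, 0, 0, 0, 0, 3.44, 1.72, 0, 0, 0, 0, 3.99, 1.8, 0, 0, 0, 0]
}}

```text
clock: 37.45
ee_pos: [561.8, -144.0, 201.2]
tcp_rot: [0.975, 0.221, -0.002, 0.0]
force: [-0.5, -1.7, 3.8]
width: 0.172
grip_force: 29.7
```

```bash
python3 s.py;python3 rows.py 563.1 -142.5 541.4 -78 66 -.65
```

```text
t 37.45 r 69.1 beta 1.699 Frad 1.4 Fcw 1.0 z 201.2 3.8 tool xy [0.902 0.431] w 14.9 tz [-0.56  0.56 -0.05]
[0.55, 0.02, 1.1, -0.01, 1.65, -0.08, 2.18, -0.19, 2.7, -0.35, 3.2, -0.55, 3.69, -0.78, 4.15, -1.06] end [ 596.  -115.1] -34.2
```

>>> {"api": "servo_tool", "payload": {
  "moves": [0.55, 0.02, 0, 0, 0, 0, 1.1, -0.01, 0, 0, 0, 0, 1.65, -0.08, 0, 0, 0, 0, 2.18, -0.19, 0, 0, 0, 0, 2.7, -0.35, 0, 0, 0, 0, 3.2, -0.55, 0, 0, 0, 0, 3.69, -0.78, 0, 0, 0, 0, 4.15, -1.06, 0, 0, 0, 0]
}}

```text
clock: 38.45
ee_pos: [597.8, -116.2, 201.4]
tcp_rot: [0.975, 0.221, 0.002, 0.002]
force: [5.3, -5.3, -1.3]
width: 0.173
grip_force: 30.0
```

```bash
python3 s.py;python3 rows.py 596 -115.1 541.4 -78 63 -.65
```

```text
t 38.45 r 68.2 beta 1.023 Frad 7.4 Fcw 1.4 z 201.4 -1.3 tool xy [0.902 0.431] w 15.0 tz [-1.54 -1.03  0.01]
[0.43, -0.32, 0.83, -0.67, 1.2, -1.05, 1.53, -1.46, 1.83, -1.89, 2.09, -2.34, 2.31, -2.81, 2.49, -3.29] end [604.3 -74.7] 3.0
```

```bash
python3 rows.py 596 -115.1 541.4 -78 66 -.55
```

```text
[0.38, -0.24, 0.75, -0.51, 1.1, -0.8, 1.42, -1.12, 1.73, -1.46, 2.0, -1.81, 2.26, -2.19, 2.49, -2.58] end [607.3 -81.1] -2.7
```

>>> {"api": "servo_tool", "payload": {
  "moves": [0.38, -0.24, 0, 0, 0, 0, 0.75, -0.51, 0, 0, 0, 0, 1.1, -0.8, 0, 0, 0, 0, 1.42, -1.12, 0, 0, 0, 0, 1.73, -1.46, 0, 0, 0, 0, 2.0, -1.81, 0, 0, 0, 0, 2.26, -2.19, 0, 0, 0, 0, 2.49, -2.58, 0, 0, 0, 0]
}}

```text
clock: 39.45
ee_pos: [608.8, -79.7, 201.4]
tcp_rot: [0.975, 0.222, 0.002, 0.0]
force: [4.2, -1.5, 0.1]
width: 0.169
grip_force: 29.9
```

```bash
python3 s.py; python3 rows.py 607.3 -81.1 541.4 -78 65 -.25; python3 - <<'E'
from h import *
c=ctrl.camera('side')
for t in('ram','handle_pivot','grip_mid','wheel_centre'):
    for e in ctrl.tip_of(c,t)[:2]: print(t,np.round(e['at'],1),round(e['conf'],2))
E
```

```text
t 39.45 r 67.4 beta 0.452 Frad 4.3 Fcw 1.4 z 201.4 0.1 tool xy [0.901 0.433] w 14.7 tz [-0.48 -0.91  0.02]
[0.08, -0.19, 0.16, -0.38, 0.23, -0.57, 0.3, -0.77, 0.36, -0.96, 0.41, -1.16, 0.46, -1.36, 0.5, -1.56] end [605.1 -64.9] 11.6
wheel_centre [530.7 -82.3 168.4] 0.85
wheel_centre [ 544.6 -186.7    0.9] 0.65
```

>>> {"api": "servo_tool", "payload": {
  "moves": [0, 0, 0, 0, 0, 0, 0, 0, 0, 0, 0, 0, 0, 0, 0, 0, 0, 0, 0, 0, 0, 0, 0, 0, 0, 0, 0, 0, 0, 0, 0, 0, 0, 0, 0, 0, 0, 0, 0, 0, 0, 0, 0, 0, 0, 0, 0, 0],
  "claw": 5
}}

```text
clock: 40.7
ee_pos: [607.2, -80.7, 201.6]
tcp_rot: [0.975, 0.222, 0.0, -0.0]
force: [-0.9, -0.5, -0.2]
width: 0.571
grip_force: 0.0
```

>>> {"api": "servo_tool", "payload": {
  "moves": [0, 0, -1, 0, 0, 0, 0, 0, -2.5, 0, 0, 0, 0, 0, -4.5, 0, 0, 0, 0, 0, -7, 0, 0, 0, 0, 0, -9.5, 0, 0, 0, 0, 0, -11, 0, 0, 0, -3, 3, -12, 0, 0, 0, -6, 6, -12, 0, 0, 0]
}}

```text
clock: 41.7
ee_pos: [579.2, -161.5, 323.1]
tcp_rot: [0.975, 0.222, 0.001, 0.0]
force: [0.2, -0.5, -0.7]
width: 0.575
grip_force: 0.0
```

>>> {"api": "servo_tool", "payload": {
  "moves": [-4, 4, 0, 0, 0, 0, -8, 8, 0, 0, 0, 0, -12, 12, 0, 0, 0, 0, -14, 14, 0, 0, 0, 0, -14, 14, 0, 0, 0, 0, -14, 14, 0, 0, 0, 0, -14, 14, 0, 0, 0, 0, -14, 14, 0, 0, 0, 0]
}}

```text
clock: 42.7
ee_pos: [514.0, -346.2, 321.5]
tcp_rot: [0.975, 0.223, 0.0, -0.0]
force: [1.2, -0.0, 0.6]
width: 0.58
grip_force: 0.0
```

```bash
python3 - <<'E'
from h import *
ims=[]
for n in('side','top'):
    c=ctrl.camera(n)
    for t in('ram','board','handle_pivot','grip_mid','wheel_centre'):
        for e in ctrl.tip_of(c,t)[:2]: print(n,t,np.round(e['at'],1),round(e['conf'],2))
    ims.append(c['pixels'][140:290,260:440,::-1] if n=='side' else c['pixels'][120:270,220:400,::-1])
cv2.imwrite('pics/s5.png',cv2.resize(cv2.hconcat(ims),(800,333),interpolation=cv2.INTER_CUBIC))
E
```

```text
side ram [535.1 -80.6  69. ] 0.64
side ram [532.3 -81.5   1.1] 0.32
side board [552.8 -80.6  25.9] 0.87
side board [ 365.1 -212.4   -2.7] 0.87
side handle_pivot [601.3 -81.  183.4] 0.74
side grip_mid [594.1 -82.8 215. ] 0.63
side wheel_centre [531.7 -84.1 167.1] 0.93
top ram [531.7 -81.3  68.8] 0.43
top board [550.  -81.8  25.9] 0.94
top board [ 360.9 -206.7   -4.1] 0.75
top handle_pivot [600.3 -84.3 180.7] 0.4
top handle_pivot [532.5 -82.7 164.2] 0.3
top grip_mid [599.3 -84.4 218.4] 0.57
top wheel_centre [533.8 -83.7 165.2] 0.86
```

View pics/s5.png

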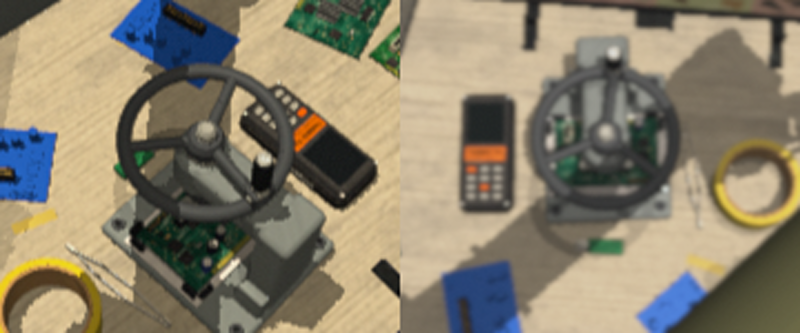

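The picture shows the handle standing upright at side crop (262,170) and top crop (613,55). The ram is about 43 mm above the board, and the loose things lie where they were. Handing in.

```bash
python3 -c "
from cell import ctrl
print(ctrl.finish_job())"
```

```text
the job is handed in; nothing more can be done
None
```

The job is handed in; no verdict came back: I swung the crank upright, pressed the header home to about 10 N at the handle (roughly 100–110 N on the foot), wound the foot back about 14 mm and moved the gripper clear.

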